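# Release the latched key on the lamp-bench control box

### The job

The lamp bench is to be switched off: one of the four identical yellow push-push keys on the blue control box has been left latched down, a few millimetres lower than the rest. Tap the keys lightly with a fingertip to find it, then press that key fully home and let go so that it springs up. Do not press any other key home, grasp nothing, and leave the alabaster pieces and tools where they are; at the end all four keys stand up.

Things in the scene. Friction and masses are not known exactly. Their poses are not given: they have to be found in the camera images.
- console: Fixed, level blue control box, 150 x 260 x 48 mm (x, y, z); origin: centre of its underside; x away from the robot, y along the key row. On top, a row along y of four identical yellow square keys, 30 x 30 mm, flat, 52 mm apart, in low grey 40 mm frames (frame top 54 mm above the table). A knob (66 mm above the table) and an amber lens stand 74 mm beyond the row's line.
- place_1 (a point): Place 1 of the row (y -78, x -27 mm in the box's frame): centre of the top face of a key that stands up there, 68 mm above the table; a point of the box, so it does not move with the key. Axes as the box's.
- place_2 (a point): Place 2 of the row (y -26, x -27 mm in the box's frame): centre of the top face of a key that stands up there, 68 mm above the table; a point of the box, so it does not move with the key. Axes as the box's.
- place_3 (a point): Place 3 of the row (y +26, x -27 mm in the box's frame): centre of the top face of a key that stands up there, 68 mm above the table; a point of the box, so it does not move with the key. Axes as the box's.
- place_4 (a point): Place 4 of the row (y +78, x -27 mm in the box's frame): centre of the top face of a key that stands up there, 68 mm above the table; a point of the box, so it does not move with the key. Axes as the box's.
- latched_key (a joint): Downward travel in m of the key that begins latched; its place in the row is random and not told by this. 0.003 = latched (top 3 mm lower than a standing key), 0.0065 = home, at a firm stop, 0 = up. Latched, it does not move under less than 4 N, yields beyond that and is home at 5 to 6 N; let go after that, it springs up to 0.
- key_p (a joint): Travel in m, straight down, of one of the three keys that stand up (0; the names follow no order in the row). It does not move under less than 3 N, yields beyond that and is home at 0.0065 with 5 to 6 N; let go after being pressed home, it latches at 0.003. After less travel it springs back to 0.
- key_q (a joint): Travel in m, straight down, of one of the three keys that stand up (0; the names follow no order in the row). It does not move under less than 3 N, yields beyond that and is home at 0.0065 with 5 to 6 N; let go after being pressed home, it latches at 0.003. After less travel it springs back to 0.
- key_r (a joint): Travel in m, straight down, of one of the three keys that stand up (0; the names follow no order in the row). It does not move under less than 3 N, yields beyond that and is home at 0.0065 with 5 to 6 N; let go after being pressed home, it latches at 0.003. After less travel it springs back to 0.
- cone: Bystander: loose white alabaster cone, 72 mm across the foot, 140 mm high; origin at the centre of its underside.
- dome: Bystander: loose white alabaster half-dome, 84 mm across, 45 mm high; origin at the centre of its underside.
- bowl: Bystander: loose white alabaster bowl, 120 mm across, 50 mm high; origin at the centre of its underside.
- collar: Bystander: loose white alabaster ring, 84 mm across, 30 mm high; origin at the centre of its underside.
- sanding_block: Bystander: loose cork sanding block with a red sole, 55 x 100 x 30 mm (x, y, z); origin at the centre of its underside.
- wax_tin: Bystander: loose steel wax tin with aluminium cap, 60 mm across, 45 mm high; origin at the centre of its underside.
- brush: Bystander: loose hand brush lying along its own x axis, to be left alone.

How it is judged (in metres and radians):
On the way, in this order (a step that is already met when the one before it is completed fails the run):
1. the latched key is pressed home (more than 5.5 mm down) (value of joint latched_key above 0.0055 m), for 0.02 s.
2. it has sprung up after being let go (value of joint latched_key below 0.001 m), for 0.2 s.
At the end, for the whole second after the job is handed in: All four keys stand up (each less than 1 mm down), and every loose piece is within 15 mm of where it stood (value of joint each of latched_key, key_p, key_q, key_r below 0.001 m and distance of each of cone, dome, bowl, collar, sanding_block, wax_tin, brush from where it was at the start of the episode below 0.015 m); the robot touches nothing.
It fails at once if a key that stood up is pressed home (more than 5.5 mm down) (value of joint any of key_p, key_q, key_r above 0.0055 m).
It fails at once if a loose piece is lifted, carried or pushed away (moved more than 15 mm) (distance of any of cone, dome, bowl, collar, sanding_block, wax_tin, brush from where it was at the start of the episode above 0.015 m).
It also fails if it takes over 54 s, if anything falls off the work surface, if the arm or the gripper's body presses on something with over 40 N, if the wrist force passes 120 N, or if a joint passes its speed limit or range.

### The arm

A 7-joint arm with a two-finger parallel gripper is mounted at the origin on the work surface. World frame = base frame: x ahead of the robot, y to its left, z up, the work surface at z = 0. Lengths are in mm, angles in rad, forces in N, time in s.
With the tool pointing down it reaches from about 425 to 1025 mm from the base axis. Payload 9.4 kg.
Tool frame: the origin (TCP) lies midway between the tips of the shut fingers; the grasp point (between the pads) lies 19 mm behind it; z points along the fingers, y is the direction in which the jaws open and shut (so a half turn about z gives the same grasp; the last joint's range is limited). The gripper opens to 93 mm and grips with 3 to 60 N. Pads are 15 mm wide; open, the fingers measure 128 mm over their backs; the gripper's body (75 mm by 188 mm) begins 65 mm behind the grasp point.
Start: joints at [1.124, 0.599, -0.003, 1.599, 0.002, 0.943, -0.08], TCP at [262.026, -675.993, 218.618] pointing down, gripper open.
Joint ranges: [-2.57, 2.57], [-0.35, 1.97], [-1.29, 1.29], [0.11, 2.56], [-1.05, 4.19], [0.11, 1.86], [-2.63, 2.63]. Speed limits (rad/s): [2.22, 2.22, 3.01, 3.01, 3.14, 3.14, 3.14].

### API

Orientations are given as a unit quaternion [x, y, z, w].
In Python, from plant import robot, cams gives the robot as it stands.
- The arm moves only by the shell command python3 -m creep 'ROWS' [FORCE]. ROWS is JSON, a list of rows, each a list of 3 entries, a list of its own where there are three numbers: the turn, a rotation vector about the world's x, y, z in rad, then the shift along the world's x, y, z in m, then the opening, from 0 (shut) to 1 (fully open). In form: [[[wx, wy, wz], [tx, ty, tz], hand], ...]. A call has 1 to 8 rows; each row is the pose to reach, as a shift and turn from the pose commanded when the call began; what a row does not reach only later rows make up. A row lasts 1/8 s, in which the tool goes at most 62.5 mm and 10.7 degrees, less where a joint would pass 70% of its speed; a pose out of reach is approached as far as the arm can. A call with a gripper value outside its range is refused whole. The fingers move at their own pace and stop on an object; FORCE is the grip in N (left out, the last holds). Time passes only in rows, so rows that repeat a pose let the fingers close. It gives the time, the measured TCP pose, the force and the opening at its end, in the units of the state.
- robot.sense(): the state, without advancing time (a new reading comes with each control period).
- cams.capture(name): name is "side" or "top"; returns the picture (480x640x3 uint8, blue, green, red); there is no depth.
- cams.camera_params(name): a dict with "fx", "fy", "cx", "cy" (pixels), "extrinsics" (4x4, takes a point from world to camera coordinates). Camera axes: x right, y down, z forward; pixel columns grow to the right and rows downward; lengths in mm; the calibration is good to about 2 mm. A picture is of the moment at which its call begins. camera_params takes no time and is no camera call.
- robot.finish_job(): hands the job in, once; it reports no verdict.
The state is a dict: "time": time; "joint_pos": joint angles; "joint_velocities": joint speeds; "joint_torque": joint torques, N m; "eef_pos": TCP position; "orientation": TCP orientation; "ft_force": force on the tool from outside, world axes, zero at the start; "moment": the same for the moment, N m; "opening": opening from 0.0 (shut) to 1.0 (fully open).
Only numpy, scipy, OpenCV 4.12 (cv2) and the standard library are available. Lean on these libraries where they do the work, as an engineer would, in place of code of your own. Each camera call takes 0.05 s, during which the arm holds its last target. There are 200 camera calls.

## Working session

There is one attempt and no reset: what is moved stays moved. The work goes in short steps, Python scripts to look and compute and a shell command to move; the robot and the scene stay as the last step left them, time stands still between calls to the robot, and variables do not carry over. Pictures are saved under pics/ and viewed, about 8 in all and at most 12, crops included, and the job is handed in when it is done.

```bash
ls; mkdir -p pics
python3 - <<'E'
from plant import robot,cams
import cv2
for n in("top","side"):
    im=cams.capture(n); cv2.imwrite(f"pics/{n}0.png",im)
    p=cams.camera_params(n); print(n,p)
s=robot.sense(); print(s)
E
```

```text
pics
top {'fx': 436.9091178458247, 'fy': 436.9091178458247, 'cx': 314.17702176265914, 'cy': 243.38646040639205, 'extrinsics': array([[-1.14472597e-02, -9.99900751e-01,  8.21270966e-03,
         1.09429113e+01],
       [-9.95479345e-01,  1.06214286e-02, -9.43825171e-02,
         5.69392522e+02],
       [ 9.42859190e-02, -9.25600402e-03, -9.95502131e-01,
         1.03131303e+03],
       [ 0.00000000e+00,  0.00000000e+00,  0.00000000e+00,
         1.00000000e+00]])}
side {'fx': 502.2410723291995, 'fy': 502.2410723291995, 'cx': 322.6966084857158, 'cy': 232.6549664841244, 'extrinsics': array([[-7.27823016e-01, -6.85656014e-01, -1.22264918e-02,
         4.35686123e+02],
       [-3.90031418e-01,  4.28550743e-01, -8.14996782e-01,
         2.88665617e+02],
       [ 5.64047117e-01, -5.88404700e-01, -5.79336481e-01,
         8.53390227e+02],
       [ 0.00000000e+00,  0.00000000e+00,  0.00000000e+00,
         1.00000000e+00]])}
{'time': 0.1, 'joint_pos': array([ 1.12429162,  0.5999947 , -0.00254505,  1.60003001,  0.00180706,
        0.94293805, -0.07977957]), 'joint_velocities': array([ 0.00074812, -0.00072532,  0.00188487, -0.00142292, -0.00037668,
        0.00073177,  0.00195695]), 'joint_torque': array([ 5.61756198e-03, -7.66559172e+01,  1.50267541e+00, -2.52939713e+01,
       -5.22923190e-02,  1.36822931e-02,  4.26464862e-05]), 'eef_pos': array([ 261.86748689, -675.58714414,  217.88983881]), 'orientation': array([ 9.82946215e-01,  1.83892009e-01, -1.90500339e-04, -6.56968974e-04]), 'ft_force': array([-1.04528913, -0.1639262 ,  0.07958883]), 'moment': array([0.00077861, 0.03248031, 0.01982734]), 'opening': 0.9990607512380418}
```

View pics/top0.png

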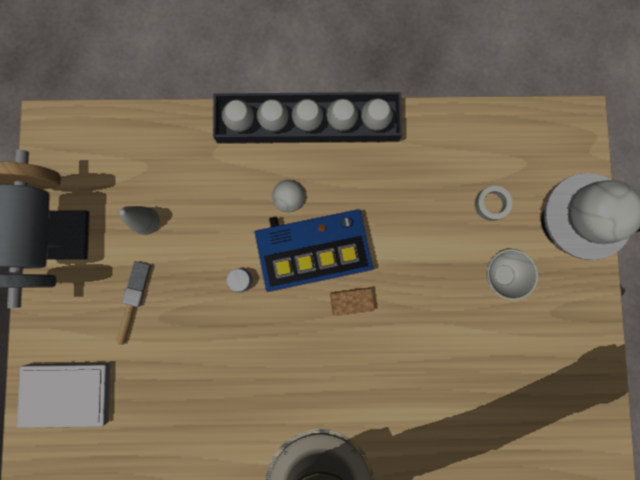

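View pics/side0.png

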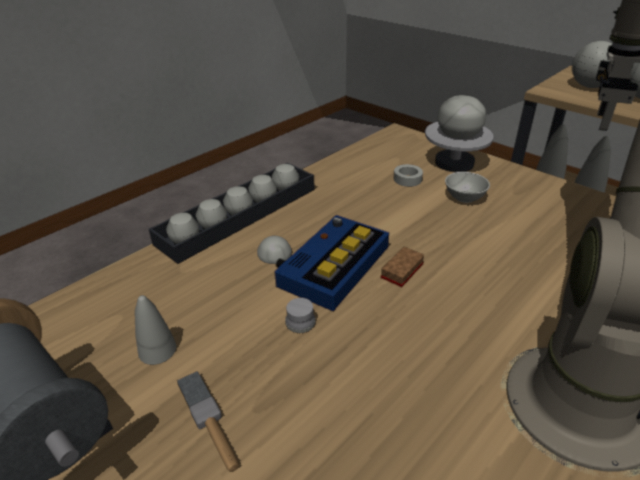

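Both views show the blue box near top (315,250) and side (335,260). The yellow keys sit at top (284,267), (305,263), (327,258) and (348,253). The sanding block and tin are close by, and the arm comes in from the right.

```bash
cat > h.py <<'E'
import cv2,numpy as np
from plant import cams
def keys(im):
    h=cv2.cvtColor(im,cv2.COLOR_BGR2HSV)
    m=cv2.inRange(h,(22,150,90),(35,255,255))
    n,_,st,c=cv2.connectedComponentsWithStats(m)
    return [(c[i],st[i]) for i in range(1,n) if st[i,4]>40]
def ray(n,uv):
    p=cams.camera_params(n);E=p["extrinsics"];R=E[:3,:3];t=E[:3,3]
    d=R.T@np.array([(uv[0]-p["cx"])/p["fx"],(uv[1]-p["cy"])/p["fy"],1.])
    return -R.T@t,d/np.linalg.norm(d)
def onplane(n,uv,z):
    o,d=ray(n,uv);return o+d*(z-o[2])/d[2]
E
python3 - <<'E'
from h import *
np.set_printoptions(precision=1,suppress=True)
for n in("top","side"):
    im=cv2.imread(f"pics/{n}0.png");P=[]
    for c,s in keys(im):
        P.append(onplane(n,c,68));print(n,c,s,P[-1])
    P=np.array(sorted(P,key=lambda p:p[1]));print(np.linalg.norm(np.diff(P,axis=0),axis=1))
    v=P[-1]-P[0];print("yaw",np.arctan2(-v[0],v[1]),P.mean(0))
im=cv2.imread("pics/top0.png");h=cv2.cvtColor(im,cv2.COLOR_BGR2HSV)
m=cv2.inRange(h,(105,150,40),(125,255,255))
m=cv2.morphologyEx(m,cv2.MORPH_CLOSE,np.ones((25,25)))
c=max(cv2.findContours(m,0,2)[0],key=cv2.contourArea);b=cv2.boxPoints(cv2.minAreaRect(c))
for q in b:print("box",q,onplane("top",q,48))
a=cv2.resize(im[190:320,230:390],None,fx=4,fy=4,interpolation=2);cv2.imwrite("pics/c.png",a)
E
```

```text
top [348.3 253.5] [341 247  15  14 166] [541.  -73.9  68. ]
top [326.6 258.1] [320 251  14  15 165] [531.1 -23.4  68. ]
top [304.7 262.6] [298 256  14  14 160] [521.1  27.5  68. ]
top [282.8 267.2] [276 260  14  15 161] [511.1  78.4  68. ]
[51.5 51.9 51.9]
yaw 0.19429588767488237 [526.1   2.1  68. ]
side [361.4 231.4] [354 226  16  12 121] [535.4 -63.7  68. ]
side [350.5 241.8] [343 236  17  13 134] [527.5 -16.3  68. ]
side [338.6 254. ] [331 248  17  14 147] [517.8  34.5  68. ]
side [326.1 267. ] [318 261  18  15 154] [507.3  85.2  68. ]
[48.1 51.7 51.7]
yaw 0.18606975594051717 [522.    9.9  68. ]
box [254.  229.6] [601.9 147.6  48. ]
box [359.4 207.5] [ 652.6 -104.3   48. ]
box [372.1 268.5] [ 506.5 -131.5   48. ]
box [266.7 290.6] [457.4 117.4  48. ]
```

View pics/c.png

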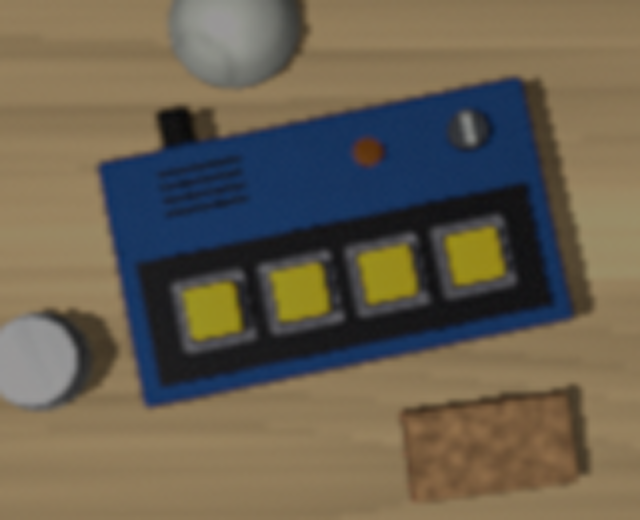

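The crop confirms the key row. The key centroids and the box outline agree on row centre (527, 2), yaw 0.194 and pitch 52 mm. Next I shut the fingers and fly to above place 1, at (542, -74.5).

```bash
python3 -m creep '[[[0,0,-0.02],[0.02,0.043,0],0],[[0,0,-0.05],[0.04,0.086,0],0],[[0,0,-0.08],[0.06,0.129,-0.01],0],[[0,0,-0.11],[0.08,0.172,-0.02],0],[[0,0,-0.14],[0.1,0.215,-0.03],0],[[0,0,-0.16],[0.12,0.258,-0.04],0],[[0,0,-0.176],[0.13,0.28,-0.05],0],[[0,0,-0.176],[0.14,0.3,-0.06],0]]' 20
```

```text
time: 1.1
eef_pos: [402.5, -374.7, 158.2]
orientation: [0.995, 0.097, -0.0, -0.0]
ft_force: [0.5, 0.7, -0.8]
opening: 0.192
```

```bash
python3 -m creep '[[[0,0,0],[0.02,0.043,0],0],[[0,0,0],[0.04,0.086,-0.01],0],[[0,0,0],[0.06,0.129,-0.02],0],[[0,0,0],[0.08,0.172,-0.03],0],[[0,0,0],[0.1,0.215,-0.04],0],[[0,0,0],[0.12,0.258,-0.05],0],[[0,0,0],[0.1395,0.3,-0.058],0],[[0,0,0],[0.1395,0.3,-0.058],0]]'
python3 - <<'E'
from plant import cams
import cv2
for n in("top","side"):
    cv2.imwrite(f"pics/{n}1.png",cams.capture(n))
a=cv2.imread("pics/side1.png")[130:330,230:450];cv2.imwrite("pics/s1.png",cv2.resize(a,None,fx=3,fy=3))
E
```

```text
time: 2.1
eef_pos: [542.7, -71.8, 99.7]
orientation: [0.995, 0.1, -0.0, -0.001]
ft_force: [-0.7, -0.2, 0.1]
opening: 0.003
```

View pics/s1.png

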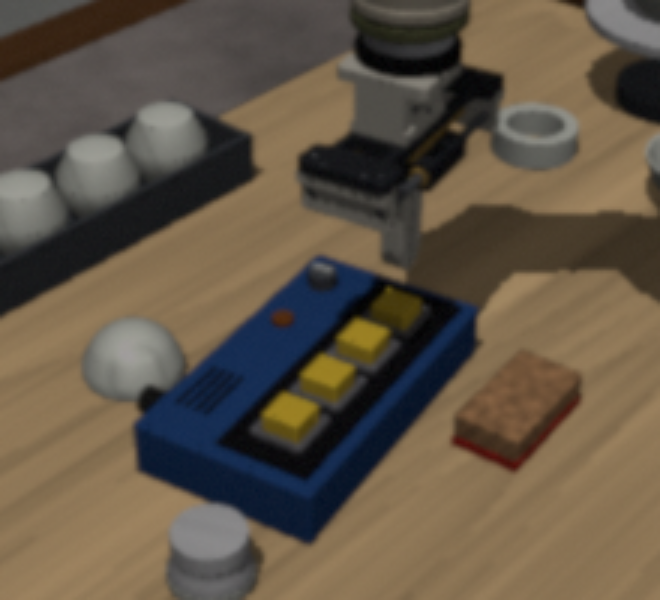

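The side view shows the shut fingertip above the far key (place 1, crop pixel (398,305)) with clear space around it. Next I descend to 2 mm above the key and settle.

```bash
python3 -m creep '[[[0,0,0],[0,-0.001,-0.01],0],[[0,0,0],[0,-0.002,-0.02],0],[[0,0,0],[0,-0.002,-0.028],0],[[0,0,0],[0,-0.002,-0.029],0],[[0,0,0],[0,-0.002,-0.029],0]]'
python3 -m creep '[[[0,0,0],[0,0,0],0]]'
python3 -m creep '[[[0,0,0],[0,0,0],0]]'
```

```text
time: 2.82
eef_pos: [541.5, -78.1, 71.5]
orientation: [0.995, 0.097, -0.0, -0.0]
ft_force: [0.2, -0.6, -0.7]
opening: 0.001
time: 2.95
eef_pos: [541.7, -78.0, 71.9]
orientation: [0.995, 0.097, 0.0, 0.0]
ft_force: [0.8, 0.4, 0.2]
opening: 0.001
time: 3.08
eef_pos: [541.6, -77.9, 71.8]
orientation: [0.995, 0.097, 0.0, 0.0]
ft_force: [0.5, 0.1, -0.5]
opening: 0.006
```

```bash
python3 -m creep '[[[0,0,0],[0,0.0035,-0.001],0],[[0,0,0],[0,0.0035,-0.002],0],[[0,0,0],[0,0.0035,-0.002],0]]'
python3 -m creep '[[[0,0,0],[0,0,-0.001],0],[[0,0,0],[0,0,-0.001],0]]'
python3 -m creep '[[[0,0,0],[0,0,-0.001],0],[[0,0,0],[0,0,-0.001],0]]'
python3 -m creep '[[[0,0,0],[0,0,-0.001],0],[[0,0,0],[0,0,-0.001],0]]'
python3 -m creep '[[[0,0,0],[0,0,-0.001],0],[[0,0,0],[0,0,-0.001],0]]'
```

```text
time: 3.45
eef_pos: [541.5, -74.4, 69.5]
orientation: [0.995, 0.097, -0.0, 0.0]
ft_force: [-0.7, -0.3, -0.3]
opening: 0.007
time: 3.7
eef_pos: [541.5, -74.5, 68.5]
orientation: [0.995, 0.097, -0.0, -0.0]
ft_force: [-1.2, -0.3, 0.3]
opening: 0.002
time: 3.95
eef_pos: [541.5, -74.5, 67.5]
orientation: [0.995, 0.097, -0.0, -0.0]
ft_force: [0.0, 1.1, 0.2]
opening: 0.003
time: 4.2
eef_pos: [541.5, -74.5, 66.5]
orientation: [0.995, 0.097, -0.0, -0.0]
ft_force: [0.1, 0.4, 1.3]
opening: 0.005
time: 4.45
eef_pos: [541.5, -74.5, 65.6]
orientation: [0.995, 0.097, -0.0, -0.0]
ft_force: [-1.0, 0.4, 0.6]
opening: 0.008
```

```bash
for i in 1; do python3 -m creep '[[[0,0,0],[0,0,-0.0005],0],[[0,0,0],[0,0,-0.0005],0]]'
python3 -m creep '[[[0,0,0],[0,0,-0.0005],0],[[0,0,0],[0,0,-0.0005],0]]'
python3 -m creep '[[[0,0,0],[0,0,0],0]]'; done
```

```text
time: 4.7
eef_pos: [541.5, -74.5, 65.3]
orientation: [0.995, 0.097, 0.0, -0.0]
ft_force: [-1.1, -0.0, 4.3]
opening: 0.004
time: 4.95
eef_pos: [541.5, -74.5, 64.7]
orientation: [0.995, 0.097, 0.0, 0.0]
ft_force: [-1.0, -0.7, 4.7]
opening: 0.007
time: 5.08
eef_pos: [541.6, -74.5, 64.7]
orientation: [0.995, 0.097, 0.0, 0.0]
ft_force: [-1.5, 0.0, 4.5]
opening: 0.007
```

Place 1 first makes contact at about 65.3 mm, which is the latched height. I'll tap place 2 and then the others as references.

```bash
python3 -m creep '[[[0,0,0],[0,0,0.01],0],[[0,0,0],[-0.003,0.015,0.014],0],[[0,0,0],[-0.007,0.035,0.014],0],[[0,0,0],[-0.01,0.051,0.012],0],[[0,0,0],[-0.01,0.051,0.006],0],[[0,0,0],[-0.01,0.051,0.0045],0],[[0,0,0],[-0.01,0.051,0.0045],0]]'
python3 -m creep '[[[0,0,0],[0,0,-0.001],0],[[0,0,0],[0,0,-0.001],0]]'
python3 -m creep '[[[0,0,0],[0,0,-0.0005],0],[[0,0,0],[0,0,-0.0005],0]]'
python3 -m creep '[[[0,0,0],[0,0,-0.0005],0],[[0,0,0],[0,0,-0.0005],0]]'
```

```text
time: 5.95
eef_pos: [531.5, -24.2, 68.8]
orientation: [0.995, 0.096, -0.0, 0.0]
ft_force: [-0.2, -0.2, -0.1]
opening: 0.009
time: 6.2
eef_pos: [531.6, -24.2, 68.3]
orientation: [0.995, 0.096, 0.0, 0.0]
ft_force: [-0.5, -2.0, 2.5]
opening: 0.009
time: 6.45
eef_pos: [531.6, -24.0, 67.8]
orientation: [0.995, 0.096, 0.0, 0.0]
ft_force: [0.2, -3.2, 2.7]
opening: 0.006
time: 6.7
eef_pos: [531.6, -23.6, 67.2]
orientation: [0.995, 0.097, 0.0, 0.0]
ft_force: [0.0, -2.6, 3.1]
opening: 0.005
```

Place 2 makes contact at 68.3 mm, so it is standing and place 1 is the latched key. I return there and press.

```bash
python3 -m creep '[[[0,0,0],[0,0,0.01],0],[[0,0,0],[0.003,-0.015,0.012],0],[[0,0,0],[0.007,-0.035,0.012],0],[[0,0,0],[0.01,-0.051,0.01],0],[[0,0,0],[0.01,-0.051,0.003],0],[[0,0,0],[0.01,-0.051,0],0],[[0,0,0],[0.01,-0.051,0],0]]'
python3 -m creep '[[[0,0,0],[0,0,-0.001],0],[[0,0,0],[0,0,-0.002],0],[[0,0,0],[0,0,-0.003],0],[[0,0,0],[0,0,-0.004],0],[[0,0,0],[0,0,-0.005],0],[[0,0,0],[0,0,-0.005],0]]'
python3 -m creep '[[[0,0,0],[0,0,-0.0005],0],[[0,0,0],[0,0,-0.0005],0]]'
python3 -m creep '[[[0,0,0],[0,0,-0.0005],0],[[0,0,0],[0,0,-0.0005],0]]'
```

```text
time: 7.58
eef_pos: [541.1, -73.7, 66.6]
orientation: [0.995, 0.097, -0.001, -0.0]
ft_force: [0.5, -0.1, -0.7]
opening: 0.007
time: 8.32
eef_pos: [541.6, -74.1, 62.1]
orientation: [0.995, 0.097, 0.0, -0.0]
ft_force: [-0.1, 3.2, 4.2]
opening: 0.003
time: 8.57
eef_pos: [541.6, -74.2, 61.9]
orientation: [0.995, 0.097, 0.0, -0.0]
ft_force: [-0.6, 3.5, 9.6]
opening: 0.006
time: 8.82
eef_pos: [541.7, -74.2, 61.8]
orientation: [0.995, 0.097, 0.0, -0.0]
ft_force: [-1.4, 3.8, 14.2]
opening: 0.005
```

The key hit its firm stop at 61.8 mm and the force rose to 14 N, so it is home. I release it and check the height with a light tap.

```bash
python3 -m creep '[[[0,0,0],[0,0,0.004],0],[[0,0,0],[0,0,0.012],0],[[0,0,0],[0,0,0.014],0],[[0,0,0],[0,0,0.014],0],[[0,0,0],[0,0,0.01],0],[[0,0,0],[0,0,0.008],0],[[0,0,0],[0,0,0.008],0]]'
python3 -m creep '[[[0,0,0],[0,0,-0.001],0],[[0,0,0],[0,0,-0.001],0]]'
python3 -m creep '[[[0,0,0],[0,0,-0.0005],0],[[0,0,0],[0,0,-0.0005],0]]'
python3 -m creep '[[[0,0,0],[0,0,-0.0005],0],[[0,0,0],[0,0,-0.0005],0]]'
```

```text
time: 9.7
eef_pos: [541.3, -74.5, 68.7]
orientation: [0.995, 0.097, -0.0, -0.0]
ft_force: [0.1, 0.4, -0.0]
opening: 0.005
time: 9.95
eef_pos: [541.5, -74.5, 68.2]
orientation: [0.995, 0.097, -0.0, -0.0]
ft_force: [-1.1, -0.9, 4.0]
opening: 0.005
time: 10.2
eef_pos: [541.5, -74.5, 67.7]
orientation: [0.995, 0.097, 0.0, 0.0]
ft_force: [-0.7, 0.2, 3.9]
opening: 0.006
time: 10.45
eef_pos: [541.5, -74.5, 67.1]
orientation: [0.995, 0.097, -0.0, 0.0]
ft_force: [-2.3, -0.6, 4.1]
opening: 0.002
```

The key is up: contact is at 68.2 mm, the same as the standing key at place 2. I lift clear, let it settle and check by image.

```bash
python3 -m creep '[[[0,0,0],[0,0,0.01],0],[[0,0,0],[0,0,0.04],0],[[0,0,0],[0,-0.03,0.08],0],[[0,0,0],[0,-0.07,0.1],0],[[0,0,0],[0,-0.11,0.11],0],[[0,0,0],[0,-0.14,0.11],0],[[0,0,0],[0,-0.14,0.11],0],[[0,0,0],[0,-0.14,0.11],0]]'
python3 - <<'E'
from h import *
for n in("top","side"):
    b=cams.capture(n);cv2.imwrite(f"pics/{n}2.png",b)
    for c,s in keys(b):print(n,c.round(1),s[4])
d=cv2.imread("pics/side2.png");cv2.imwrite("pics/f.png",np.hstack([cv2.imread("pics/top2.png"),d])[::1,:][:, :] if 0 else cv2.resize(np.hstack([cv2.imread("pics/top2.png"),d]),(800,300)))
E
```

```text
time: 11.45
eef_pos: [541.5, -213.7, 177.2]
orientation: [0.995, 0.097, -0.0, -0.0]
ft_force: [-1.0, -0.2, 0.3]
opening: 0.007
top [348.3 253.5] 168
top [326.7 258.1] 166
top [304.8 262.6] 163
top [282.9 267.2] 161
side [361.3 231. ] 138
side [350.3 242.3] 150
side [338.3 254.6] 166
side [326.  267.6] 177
```

View pics/f.png

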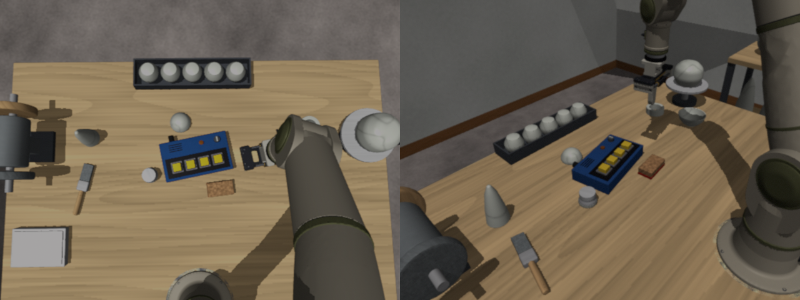

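The final views show all four keys, with every visible piece where it was at the start. The arm is clear of everything.

```bash
python3 -c "
from plant import robot
print(robot.finish_job())"
```

```text
the job is handed in; nothing more can be done
None
```

The latched key was at place 1. I pressed it home, let it go and it sprang up; I handed the job in at about 11.6 s of the 54 s allowed.

- **Finding it:** place 1 first made contact at about 65.3 mm. Place 2, a standing key, made contact at 68.3 mm. I did not tap places 3 and 4, because only one key could be latched.
- **Pressing it:** the key stopped firmly at 61.8 mm, with the force rising to about 14 N.
- **After letting go:** a light tap met place 1 at 68.2 mm, the same as the standing key. The taps moved a key about 1 mm at most, and I did not tap again after them.
- **Last pictures:** all four keys sit in an even row, and the loose pieces in view look undisturbed. In the top view the arm hid part of the right side, including the bowl and collar. The side view shows them, and I never went near them. I did not measure the positions of any of the loose pieces.
- **Side forces:** I saw 2 to 4 N sideways during the place 2 tap and the press. I took this as friction from the tip still settling sideways.
- **Disagreement between cameras:** the side view put the keys about 9 mm from the top view, because its mask included the key sides. I used the top view, which agreed with the box outline to 2 mm.

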